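Square up a row of walnut blanks in the glue-up jig

TASK

Take the aluminium bar by its orange handle and, with the bar alone, push the four dark walnut blanks together up against the jig's back fence and press them home there; then, with the end of the bar, close the row up sideways against the red stop and press it tight, so that no gaps are left. Each time press with about 10 N for half a second and never with more than 20 N, because the edges dent. Then lay the bar back flat on the middle of the green mat and let go, leaving the row as it is and everything else undisturbed.

Things in the scene. Friction and masses are not known exactly. Their poses are not given: they have to be found in the camera images.
- jig: plywood glue-up board, fixed, 290 mm (its x, -170 to +120) by 280 mm (y, -150 to +130), 12 mm thick; origin on its underside at bench height, board top at z = +12 mm; x points to the back fence. Tall things on it: only the fence and, at the fence's -y end, the red stop.
- fence: mount of the light wooden back fence (25 mm thick, 22 mm high, along the whole jig y). Origin: jig (95, 0, 12) mm, axes as the jig's. The fence was set by hand: its face stands 0 to 20 mm from here towards -x, not measured. On it a red stop (25 mm thick, 22 high, reaching 40 mm in front of the fence), its face (looking to +y) set at y = -105 to -125 mm, not measured. Both rigid.
- blank_a: dark walnut block, 44 mm (its x) by 30 mm (its y) by 20 mm high, 20 to 45 g; origin at the centre of its underside. One of four alike, flat on the jig board in front of the fence, in a loose row along the jig's y with gaps, turned up to 0.2 rad to the jig; blank_a is nearest the red stop, then b, c, d.
- blank_b: dark walnut block, 44 mm (its x) by 30 mm (its y) by 20 mm high, 20 to 45 g; origin at the centre of its underside. One of four alike, flat on the jig board in front of the fence, in a loose row along the jig's y with gaps, turned up to 0.2 rad to the jig; blank_a is nearest the red stop, then b, c, d.
- blank_c: dark walnut block, 44 mm (its x) by 30 mm (its y) by 20 mm high, 20 to 45 g; origin at the centre of its underside. One of four alike, flat on the jig board in front of the fence, in a loose row along the jig's y with gaps, turned up to 0.2 rad to the jig; blank_a is nearest the red stop, then b, c, d.
- blank_d: dark walnut block, 44 mm (its x) by 30 mm (its y) by 20 mm high, 20 to 45 g; origin at the centre of its underside. One of four alike, flat on the jig board in front of the fence, in a loose row along the jig's y with gaps, turned up to 0.2 rad to the jig; blank_a is nearest the red stop, then b, c, d.
- bar: straight aluminium bar 190 mm long (its y), 25 wide (x), 18 high, 220 g, on the mat at the start; orange handle upright on its middle, 24 (x) by 44 (y) mm, from 18 to 70 mm above the underside: grip it across the 24 mm from above, TCP 50 mm above the underside. Origin: centre of the underside. The same turned half round. Carried 3 mm above the jig board it touches only blanks.
- mat: green mat fixed on the bench, 150 mm (x) by 260 mm (y) by 3 mm thick; origin at the centre of its underside, its top 3 mm above the bench.
- square: bystander: small brass and steel try square lying on the front part of the jig board, 75 mm by 65 mm, 14 mm high; origin under the middle of the brass stock
- mallet: bystander: wooden mallet lying on the bench, head 110 mm, 190 mm long; origin under the head
- chisel: bystander: yellow-handled chisel lying on the bench, 230 mm long, 24 mm high; origin near its middle
- glue: bystander: white glue bottle, 60 mm across, 150 mm tall; origin under its centre
- wax: bystander: amber wax jar, 76 mm across, 55 mm tall; origin under its centre
- tape: bystander: yellow tape measure, 65 by 36 by 62 mm high; origin under its centre
- offcut: bystander: pale offcut 90 by 45 by 20 mm lying on the bench; origin under its centre
Mind the look-alikes: they are no part of the job. Leave any blue look-alike of the blank_c alone.

How it is judged:
By the outcome, as a careful person would: the job done as asked, in the order asked, and still so for the second after the job is handed in, with the robot touching nothing.
It also fails if it takes over 72 s, if anything falls off the work surface, if the arm or the gripper's body presses on something with over 40 N, if the wrist force passes 120 N, or if a joint passes its speed limit or range.

ROBOT

A 6-joint arm with a two-finger parallel gripper is mounted at the origin on the work surface. World frame = base frame: x ahead of the robot, y to its left, z up, the work surface at z = 0. Lengths are in m, angles in rad, forces in N, time in s.
With the tool pointing down it reaches from about 0.35 to 0.975 m from the base axis. Payload 4.9 kg.
Tool frame: the origin (TCP) lies between the finger pads, 19 mm behind the fingertips; this is the grasp point; z points along the fingers, y is the line along which they close (so a half turn about z gives the same grasp; the last joint's range is limited). The gripper opens to 85 mm and grips with 20 to 120 N. Pads are 22 mm wide; open, the fingers measure 114 mm over their backs; the gripper's body (76 mm by 85 mm) begins 54 mm behind the grasp point. The pads swing forward as they close: fully open they stand 13 mm farther back than shut.
Start: joints at [-1.403, 0.053, 1.613, -0, 1.476, -0.119], TCP at [0.177, -0.599, 0.25] pointing down, gripper open.
Joint ranges: [-3.01, 3.01], [-1.01, 2.22], [0.06, 2.58], [-1.02, 4.17], [0.09, 2.62], [-3.14, 3.14]. Speed limits (rad/s): [2.57, 2.57, 3.14, 3.14, 3.14, 3.14].

INTERFACE

Orientations are given as a rotation vector (axis times angle).
In Python, from station import ctrl, optics gives the robot as it stands.
- The arm moves only by the shell command python3 -m handwheel 'ROWS' [OPENING] [FORCE]. ROWS is JSON, a list of rows, each an object of numbers: "tx", "ty", "tz": the shift along the tool's x, y, z in mm; "roll": the turn about the tool's z in rad. A call has 1 to 12 rows; each row shifts and turns the commanded pose from where the row before left it, along the tool's axes as they then stand; what a row does not reach is not made up. A row lasts 1/12 s, in which the tool goes at most 41.7 mm and 7.16 degrees, less where a joint would pass 70% of its speed; a pose out of reach is approached as far as the arm can. A call with a gripper value outside its range is refused whole. OPENING is the finger opening in mm, from 0 to 85.4, set as the call begins (- or left out, the last holds). The fingers move at their own pace and stop on an object; FORCE is the grip in N (left out, the last holds). Time passes only in rows, so rows that do not move let the fingers close. It gives the time, the measured TCP pose, the force, the opening and the grip force at its end, in the units of the state.
- ctrl.get_obs(): the state, without advancing time (a new reading comes with each control period).
- optics.get_image(name): name is "scene" or "top"; returns (picture, depth): 384x512x3 uint8, red, green, blue; 384x512 float32, m along the optical axis (not along the pixel's ray), 0 where there is no reading.
- optics.camera_params(name): a dict with "mtx" (3x3 intrinsics, pixels), "extrinsics" (4x4, takes a point from camera to world coordinates). Camera axes: x right, y down, z forward; pixel columns grow to the right and rows downward; lengths in m; the calibration is good to about 2 mm. A picture is of the moment at which its call begins. camera_params takes no time and is no camera call.
- ctrl.finish_job(): hands the job in; it is judged then, once.
The state is a dict: "t": time; "q": joint angles; "dq": joint speeds; "effort": joint torques, N m; "tool_pos": TCP position; "tool_rot": TCP orientation; "contact_force": force on the tool from outside, world axes, zero at the start; "wrist_torque": the same for the moment, N m; "opening": finger opening in m; "grip_force": force on a finger pad.
Only numpy, scipy, OpenCV 4.12 (cv2) and the standard library are available. Lean on these libraries where they do the work, as an engineer would, in place of code of your own. Each camera call takes 0.05 s, during which the arm holds its last target. There are 200 camera calls.

## Working session

There is one attempt and no reset: what is moved stays moved. The work goes in short steps, Python scripts to look and compute and a shell command to move; the robot and the scene stay as the last step left them, time stands still between calls to the robot, and variables do not carry over. Pictures are saved under pics/ and viewed, at most 10 in all, crops included, and the job is handed in when it is done.

```bash
mkdir -p pics; ls; python3 - <<'E'
from station import ctrl, optics
import cv2, numpy as np
print(ctrl.get_obs())
for n in("top","scene"):
    im,d=optics.get_image(n); p=optics.camera_params(n)
    np.savez(f"pics/{n}0.npz",im=im,d=d,K=p["mtx"],T=p["extrinsics"])
    cv2.imwrite(f"pics/{n}0.png",cv2.resize(im[:,:,::-1],(800,600),interpolation=cv2.INTER_CUBIC))
    print(n,np.round(p["mtx"],1).tolist(),np.round(p["extrinsics"],3).tolist())
E
```

```text
pics
{'t': 0.0, 'q': array([-1.40299187e+00,  5.33281982e-02,  1.61429470e+00, -1.84722083e-05,
        1.47595766e+00, -1.18983462e-01]), 'dq': array([ 2.29564507e-06,  9.94688619e-04,  6.53504159e-04,  4.71337968e-04,
       -6.86440398e-04, -2.91696426e-03]), 'effort': array([-8.93162123e-04, -3.93686235e+01, -3.70179391e+01, -2.49434142e-04,
        6.94626564e-03, -7.35982326e-06]), 'tool_pos': array([ 0.17670445, -0.59890072,  0.24878031]), 'tool_rot': array([-3.10738264e+00, -4.48662006e-01,  1.05024487e-04]), 'contact_force': array([-0.0972169 , -0.40013863, -0.58393942]), 'wrist_torque': array([-0.00323052, -0.04783381, -0.01966694]), 'grip_force': 0.0, 'opening': 0.08541556696980557}
top [[432.8, 0.0, 256.0], [0.0, 432.8, 196.6], [0.0, 0.0, 1.0]] [[0.019, -0.982, 0.189, 0.277], [-1.0, -0.018, 0.005, 0.032], [-0.001, -0.189, -0.982, 1.551], [0.0, 0.0, 0.0, 1.0]]
scene [[499.3, 0.0, 258.4], [0.0, 499.3, 188.9], [0.0, 0.0, 1.0]] [[-0.708, 0.522, -0.476, 1.25], [0.706, 0.541, -0.457, 0.688], [0.019, -0.659, -0.752, 1.147], [0.0, 0.0, 0.0, 1.0]]
```

View pics/top0.png

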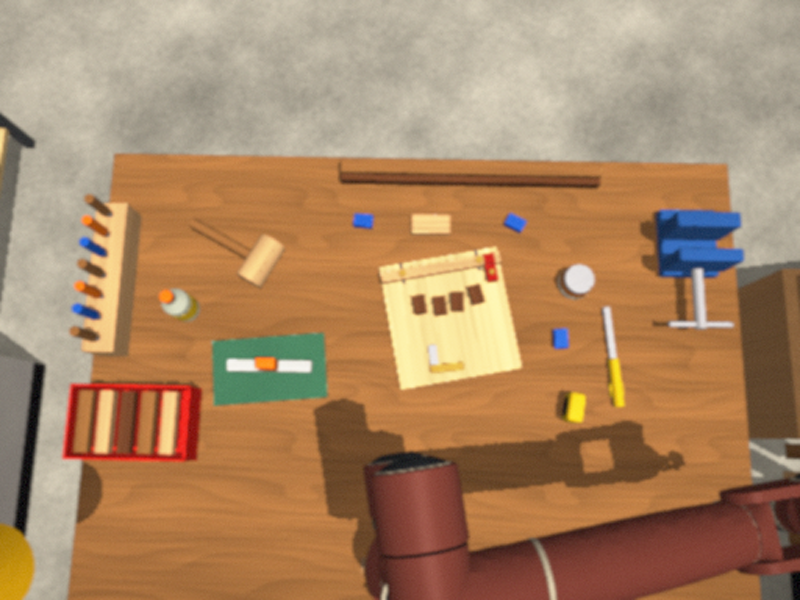

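View pics/scene0.png

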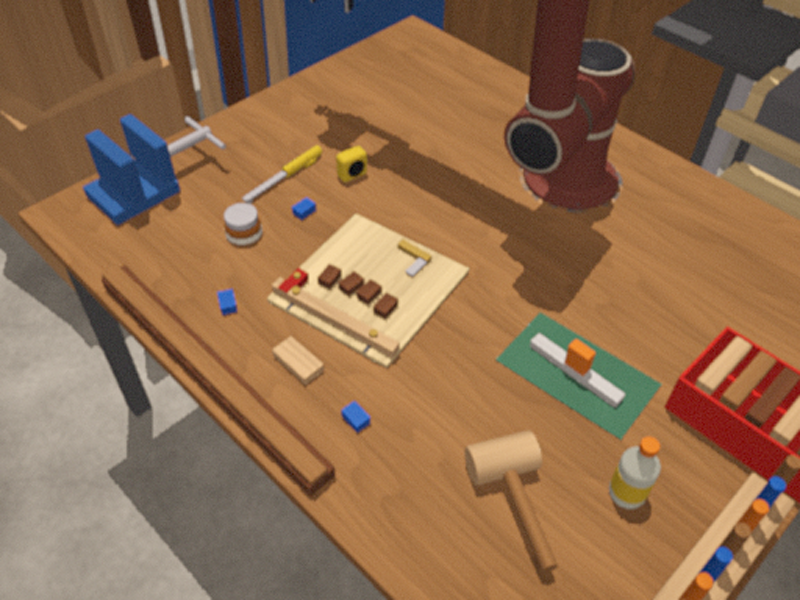

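Top view (800x600 px): the bar lies on the mat with its orange handle at (265,364). Four dark walnut blanks are at (419,304), (439,305), (457,301) and (475,294), with the red stop at (490,267). The blue blocks at (363,220), (515,222) and (560,338) are look-alikes. The brown ones in the row are the ones meant, being the right colour and on the jig. I'll confirm that in enlarged crops.

```bash
cat > h.py <<'E'
import numpy as np, cv2
def load(f): return dict(np.load(f))
def ray(v,u,z):
    """pixels u (N,2) of view v -> world points on plane z"""
    u=np.atleast_2d(np.asarray(u,float)); r=np.c_[u,np.ones(len(u))]@np.linalg.inv(v["K"]).T@v["T"][:3,:3].T
    c=v["T"][:3,3]; return c+r*((z-c[2])/r[:,2:3])
def proj(v,P):
    Ti=np.linalg.inv(v["T"]); q=(np.atleast_2d(P)@Ti[:3,:3].T+Ti[:3,3])@v["K"].T; return q[:,:2]/q[:,2:]
def tri(v1,u1,v2,u2):
    P=[v["K"]@np.linalg.inv(v["T"])[:3] for v in(v1,v2)]
    X=cv2.triangulatePoints(P[0],P[1],np.array(u1,float).reshape(2,1),np.array(u2,float).reshape(2,1)); return (X[:3]/X[3]).ravel()
def crop(v,x0,y0,w,h,s,out):
    c=cv2.resize(v["im"][y0:y0+h,x0:x0+w,::-1],None,fx=s,fy=s,interpolation=cv2.INTER_CUBIC)
    for k in range(0,w,10): cv2.line(c,(k*s,0),(k*s,6 if k%50 else 14),(255,0,255),1)
    for k in range(0,h,10): cv2.line(c,(0,k*s),(6 if k%50 else 14,k*s),(255,0,255),1)
    cv2.imwrite(out,c)
E
python3 - <<'E'
from h import *
t=load("pics/top0.npz"); s=load("pics/scene0.npz")
crop(t,240,152,98,100,6,"pics/tj.png")
crop(s,168,132,136,100,5,"pics/sj.png")
for n,v in(("top",t),("scene",s)):
    hsv=cv2.cvtColor(v["im"],cv2.COLOR_RGB2HSV)
    H,W=hsv.shape[:2]
    def comp(m,name,roi,k=1):
        mm=np.zeros_like(m);x0,y0,x1,y1=roi;mm[y0:y1,x0:x1]=m[y0:y1,x0:x1]
        N,L,st,c=cv2.connectedComponentsWithStats(mm.astype(np.uint8))
        for i in np.argsort(-st[1:,4])[:k]+1:
            pts=np.argwhere(L==i)[:,::-1].astype(np.float32)
            print(n,name,st[i].tolist(),np.round(c[i],1),[np.round(q,1).tolist() if not np.isscalar(q) else round(q,1) for q in cv2.minAreaRect(pts)])
            d=v["d"][L==i]; d=np.median(d[d>0]); r=ray(v,c[i],0)[0]
            cp=np.linalg.inv(v["K"])@[*c[i],1]*d; print("   depthpt",np.round(v["T"][:3,:3]@cp+v["T"][:3,3],4))
    mat=(130,205,215,265) if n=="top" else(315,195,430,285)
    jig=(245,160,335,245) if n=="top" else(170,135,302,232)
    h,S,V=hsv[...,0],hsv[...,1],hsv[...,2]
    comp((h<14)&(S>170)&(V>150),"handle",mat)
    comp((S<60)&(V>150),"bar",mat,2)
    comp((h>60)&(h<95)&(S>80),"mat",mat)
    comp((V<110),"blank",jig,5)
    comp(((h<5)|(h>174))&(S>150)&(V>110),"stop",jig)
E
```

```text
top handle [164, 229, 13, 8, 36] [171.6 232.5] [[170.0, 232.5], [7.0, 12.0], 90.0]
   depthpt [0.4321 0.3272 0.0682]
top bar [177, 230, 23, 9, 197] [188.3 234. ] [[188.0, 234.0], [8.0, 22.0], 90.0]
   depthpt [0.4328 0.2771 0.0197]
top bar [144, 229, 22, 9, 170] [153.3 233.1] [[154.5, 233.0], [21.0, 8.0], 0.0]
   depthpt [0.4337 0.4019 0.0182]
top mat [137, 214, 71, 45, 2178] [172.1 236.4] [[171.8, 235.7], [39.4, 70.7], 85.7]
   depthpt [0.4249 0.3375 0.0037]
top stop [311, 163, 5, 11, 41] [312.8 167.2] [[313.0, 168.0], [10.0, 4.0], 90.0]
   depthpt [ 0.681  -0.1633  0.0351]
scene handle [364, 221, 17, 18, 78] [371.3 230.1] [[369.9, 230.1], [16.8, 13.8], 17.4]
   depthpt [0.4437 0.3448 0.0567]
scene bar [376, 236, 24, 22, 225] [387.2 247.3] [[386.5, 247.1], [27.2, 8.9], 35.2]
   depthpt [0.434  0.3995 0.0215]
scene bar [340, 213, 23, 21, 213] [351.5 222.3] [[352.0, 222.4], [27.0, 8.8], 36.0]
   depthpt [0.435  0.2774 0.0201]
scene mat [319, 202, 103, 78, 2509] [371.2 241.8] [[369.3, 238.9], [96.4, 41.7], 31.0]
   depthpt [0.4384 0.3528 0.0045]
scene blank [217, 179, 16, 10, 59] [224.6 184.2] [[224.8, 184.1], [7.3, 15.3], 77.9]
   depthpt [ 0.5974 -0.0798  0.0216]
scene blank [204, 174, 14, 11, 52] [210.9 179.8] [[211.4, 179.7], [7.9, 14.2], 71.6]
   depthpt [ 0.6155 -0.1217  0.0218]
scene blank [229, 185, 15, 10, 50] [235.6 189.8] [[236.6, 189.9], [7.2, 14.8], 77.0]
   depthpt [ 0.5897 -0.0397  0.0225]
scene blank [240, 193, 14, 11, 49] [246.5 198.8] [[247.2, 198.7], [7.5, 14.5], 72.9]
   depthpt [0.5909 0.0087 0.0232]
scene blank [187, 135, 14, 6, 29] [194.  137.4] [[193.5, 137.5], [5.0, 13.0], 90.0]
   depthpt [ 0.5194 -0.3177  0.0034]
scene stop [179, 172, 17, 15, 85] [186.7 180.1] [[187.3, 179.8], [7.1, 17.7], 45.0]
   depthpt [ 0.6766 -0.1603  0.0364]
```

View pics/tj.png

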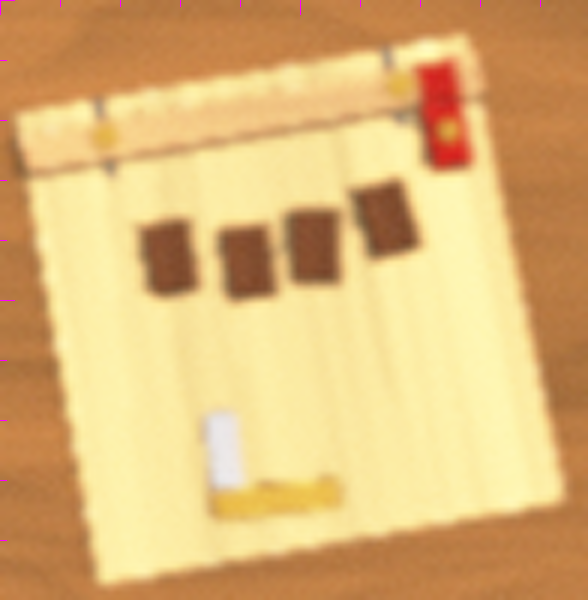

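View pics/sj.png

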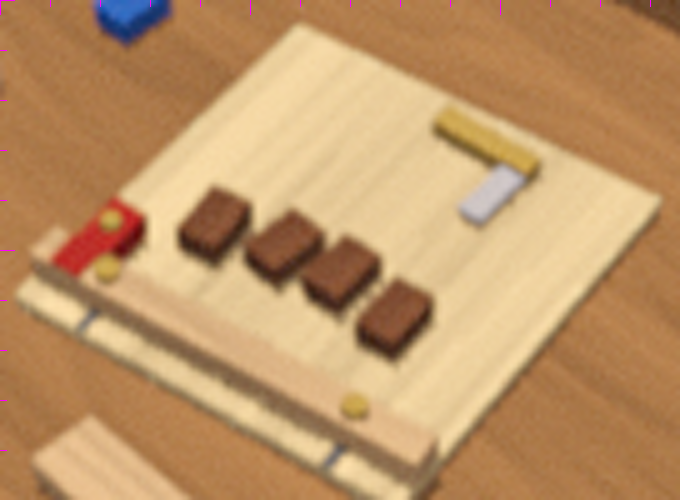

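Both crops confirm the four brown blanks on the board. In the top crop, a is near (385,218), b (313,245), c (247,262) and d (169,257). The red stop's left face runs along (418,68)-(430,165), and the fence foot along (28,175)-(410,120). The square is low at (205-342, 410-520), clear of the work.

```bash
cat > m.py <<'E'
from h import *
t=load("pics/top0.npz"); s=load("pics/scene0.npz")
tj=lambda p:np.array(p,float)/6-.5+.0+np.array([240,152])
sj=lambda p:np.array(p,float)/5-.5+np.array([168,132])
# jig from board corners (top z .012): BL,BR,FR,FL  (jig coords)
C=np.array([[120,130],[120,-150],[-170,-150],[-170,130]])/1000
def fit(W):
    W=W[:,:2]; a=C-C.mean(0); b=W-W.mean(0); th=np.arctan2((a[:,0]*b[:,1]-a[:,1]*b[:,0]).sum(),(a*b).sum())
    R=np.array([[np.cos(th),-np.sin(th)],[np.sin(th),np.cos(th)]]); o=W.mean(0)-R@C.mean(0)
    return th,R,o,(W-(C@R.T+o))*1000
E
python3 - <<'E'
from m import *
W1=ray(t,tj([[15,115],[470,35],[562,500],[100,582]]),.012)
W2=ray(s,sj([[405,500],[15,296],[302,22],[660,200]]),.012)
for W in(W1,W2):
    th,R,o,r=fit(W); print("jig th",round(th,4),np.round(o,4),"res mm",np.round(r,1).tolist())
th,R,o,_=fit((W1+W2)/2); print("avg",th,o)
J=lambda P:np.round((P[:,:2]-o)@R*1000,1).tolist()
B={"a":[(350,188),(402,180),(420,248),(368,258)],"b":[(287,210),(338,208),(340,283),(292,284)],"c":[(220,228),(270,226),(275,296),(230,300)],"d":[(142,225),(190,220),(197,290),(152,296)]}
for k,v in B.items():
    P=ray(t,tj(v),.032); print(k,np.round(P[:,:2].mean(0),4),J(P),"ctr",J(P.mean(0,keepdims=True)))
# scene tops
S={"a":[(215,187),(252,208),(213,247),(178,226)],"b":[(292,211),(325,240),(283,270),(246,246)],"c":[(346,238),(381,264),(341,296),(303,268)],"d":[(397,280),(433,302),(395,342),(357,318)]}
for k,v in S.items():
    P=ray(s,sj(v),.032); print(k,"scene",J(P),"ctr",J(P.mean(0,keepdims=True)), "tri z",np.round(tri(t,tj(np.mean(B[k],0)),s,sj(np.mean(v,0))),4))
print("fence foot top",J(ray(t,tj([(28,175),(410,120)]),.012)))
print("fence top edge scene",J(ray(s,sj([(438,435),(120,268)]),.034)))
print("stop left top",J(ray(t,tj([(419,70),(432,165)]),.034)),"scene",J(ray(s,sj([(145,222)]),.034)))
print("square",J(ray(t,tj([(208,412),(238,410),(342,480),(342,508),(212,518)]),.014)))
H=tri(t,(170,232.5),s,(371.3,229.5));print("handle tri",H)
for n,v,e in(("top",t,[(144,233),(199.5,234.5)]),("scene",s,[(340.5,214.5),(398.5,256)])): print(n,"bar ends",np.round(ray(v,e,.021),4).tolist())
for v,n,c in((t,"t",None),(s,"s",None)):
    hsv=cv2.cvtColor(v["im"],cv2.COLOR_RGB2HSV); m=((hsv[...,0]>55)&(hsv[...,0]<100)&(hsv[...,1]>70)).astype(np.uint8)
    N,L,st,_=cv2.connectedComponentsWithStats(m); i=1+np.argmax(st[1:,4]); h=cv2.convexHull(np.argwhere(L==i)[:,::-1].astype(np.int32)); q=cv2.approxPolyDP(h,6,True)[:,0]
    P=ray(v,q,.003); print(n,"mat",np.round(P[:,:2],4).tolist(),"ctr",P.mean(0)[:2],"minrect ctr",ray(v,cv2.minAreaRect(h)[0],.003))
crop(t,128,204,90,64,8,"pics/tm.png")
E
```

```text
jig th 0.1928 [ 0.578  -0.0588] res mm [[-1.4, 1.2], [0.7, -2.1], [0.3, 1.3], [0.4, -0.4]]
jig th 0.2022 [ 0.5767 -0.0573] res mm [[-4.2, -2.0], [2.0, 0.8], [-1.5, 0.4], [3.8, 0.7]]
avg 0.19746798923916878 [ 0.57735959 -0.05807034]
a [ 0.6048 -0.1306] [[34.6, -59.5], [33.9, -91.2], [-8.8, -93.4], [-9.2, -61.7]] ctr [[12.6, -76.5]]
b [ 0.5871 -0.0883] [[28.1, -19.8], [23.9, -50.1], [-21.1, -42.3], [-16.6, -14.1]] ctr [[3.6, -31.6]]
c [ 0.5765 -0.0493] [[24.5, 21.7], [20.3, -7.9], [-21.9, -2.8], [-19.5, 24.0]] ctr [[0.8, 8.7]]
d [ 0.5785 -0.0025] [[34.6, 67.2], [32.5, 38.4], [-10.1, 42.2], [-8.9, 69.2]] ctr [[12.0, 54.2]]
a scene [[-3.3, -92.2], [-2.1, -63.0], [37.0, -63.0], [35.4, -90.8]] ctr [[16.8, -77.3]] tri z [ 0.6065 -0.1321  0.0284]
b scene [[-13.9, -41.5], [-6.0, -11.1], [27.9, -17.5], [25.0, -47.2]] ctr [[8.3, -29.3]] tri z [ 0.5881 -0.0888  0.0267]
c scene [[-14.5, -1.6], [-9.3, 27.8], [25.0, 22.8], [19.8, -8.7]] ctr [[5.2, 10.1]] tri z [ 0.5776 -0.0499  0.0273]
d scene [[-4.3, 42.9], [-2.1, 70.2], [36.0, 69.3], [33.6, 40.5]] ctr [[15.8, 55.7]] tri z [ 0.5794 -0.0028  0.0277]
fence foot top [[81.6, 128.7], [73.9, -106.6]]
fence top edge scene [[79.8, 129.1], [83.2, -96.9]]
stop left top [[98.4, -114.6], [39.3, -110.4]] scene [[45.5, -107.9]]
square [[-80.8, 48.1], [-82.8, 30.3], [-135.0, -22.5], [-151.3, -19.3], [-143.4, 57.6]]
handle tri [0.43358537 0.33882534 0.04427448]
top bar ends [[0.4334, 0.4342, 0.021], [0.4317, 0.2373, 0.021]]
scene bar ends [[0.436, 0.2379, 0.021], [0.4349, 0.4375, 0.021]]
t mat [[0.3718, 0.2068], [0.346, 0.4542], [0.4853, 0.4676], [0.508, 0.223]] ctr [0.42778446 0.33790883] minrect ctr [[0.42735851 0.33896428 0.003     ]]
s mat [[0.3486, 0.4583], [0.4893, 0.4688], [0.5086, 0.2212], [0.3707, 0.2096]] ctr [0.4293348  0.33948189] minrect ctr [[0.42978046 0.34182348 0.003     ]]
```

View pics/tm.png

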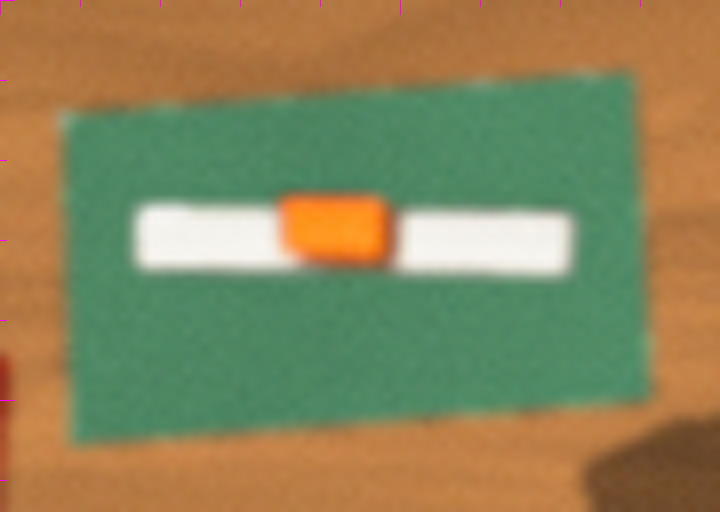

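The bar's ends are at crop (139,237) and (568,243) and its handle at about (335,228). So the bar lies nearly along world y with its centre near (0.434, 0.337). The mat is turned about 0.09 rad, centred near (0.429, 0.339). Now I start moving: first I turn the tool, then swing around the base.

```bash
python3 -m handwheel '[{"roll":-0.117},{"roll":-0.117},{"roll":-0.117},{"roll":-0.117},{"roll":-0.117},{"roll":-0.117},{"roll":-0.117},{"roll":-0.117},{"roll":-0.117},{"roll":-0.117},{"roll":-0.114}]'
python3 -m handwheel '[{"tx":32,"ty":25},{"tx":32,"ty":25},{"tx":32,"ty":25},{"tx":32,"ty":25},{"tx":32,"ty":25},{"tx":32,"ty":25},{"tx":32,"ty":25},{"tx":32,"ty":25},{"tx":32,"ty":25},{"tx":32,"ty":25},{"tx":32,"ty":25},{"tx":32,"ty":25}]'
```

```text
$[0]: bad value
$[0]: bad value
```

```bash
python3 -m handwheel '[{"tx":0,"ty":0,"tz":0,"roll":-0.117}]'; python3 -m handwheel --help
```

```text
t: 0.18
tool_pos: [0.1767, -0.599, 0.2491]
tool_rot: [-3.076, -0.633, -0.0]
contact_force: [-0.6, -0.0, -0.6]
opening: 0.0849
grip_force: 0.0invalid input: not JSON, or not a number
```

```bash
python3 -m handwheel '[{"tx":0,"ty":0,"tz":0,"roll":-0.117},{"tx":0,"ty":0,"tz":0,"roll":-0.117},{"tx":0,"ty":0,"tz":0,"roll":-0.117},{"tx":0,"ty":0,"tz":0,"roll":-0.117},{"tx":0,"ty":0,"tz":0,"roll":-0.117},{"tx":0,"ty":0,"tz":0,"roll":-0.117},{"tx":0,"ty":0,"tz":0,"roll":-0.117},{"tx":0,"ty":0,"tz":0,"roll":-0.117},{"tx":0,"ty":0,"tz":0,"roll":-0.117},{"tx":0,"ty":0,"tz":0,"roll":-0.114}]'
python3 -m handwheel '[{"tx":32,"ty":25,"tz":0,"roll":0},{"tx":32,"ty":25,"tz":0,"roll":0},{"tx":32,"ty":25,"tz":0,"roll":0},{"tx":32,"ty":25,"tz":0,"roll":0},{"tx":32,"ty":25,"tz":0,"roll":0},{"tx":32,"ty":25,"tz":0,"roll":0},{"tx":32,"ty":25,"tz":0,"roll":0},{"tx":32,"ty":25,"tz":0,"roll":0},{"tx":32,"ty":25,"tz":0,"roll":0},{"tx":32,"ty":25,"tz":0,"roll":0},{"tx":32,"ty":25,"tz":0,"roll":0},{"tx":32,"ty":25,"tz":0,"roll":0}]'
```

```text
t: 1.02
tool_pos: [0.1767, -0.5991, 0.2493]
tool_rot: [-2.214, -2.227, -0.001]
contact_force: [0.7, 0.0, 1.2]
opening: 0.0856
grip_force: 0.0
t: 2.02
tool_pos: [0.4774, -0.2135, 0.2497]
tool_rot: [-2.221, -2.221, 0.0]
contact_force: [0.8, -1.6, 0.3]
opening: 0.0853
grip_force: 0.0
```

```bash
python3 -m handwheel '[{"tx":41,"ty":-3.6,"tz":0,"roll":0},{"tx":41,"ty":-3.6,"tz":0,"roll":0},{"tx":41,"ty":-3.6,"tz":0,"roll":0},{"tx":41,"ty":-3.6,"tz":0,"roll":0},{"tx":41,"ty":-3.6,"tz":0,"roll":0},{"tx":41,"ty":-3.6,"tz":0,"roll":0},{"tx":41,"ty":-3.6,"tz":0,"roll":0},{"tx":41,"ty":-3.6,"tz":0,"roll":0},{"tx":41,"ty":-3.6,"tz":0,"roll":0},{"tx":41,"ty":-3.6,"tz":0,"roll":0},{"tx":41,"ty":-3.6,"tz":0,"roll":0},{"tx":41,"ty":-3.6,"tz":0,"roll":0}]'
python3 -m handwheel '[{"tx":30,"ty":0,"tz":10,"roll":0},{"tx":28.5,"ty":0,"tz":20,"roll":0},{"tx":0,"ty":0,"tz":35,"roll":0},{"tx":0,"ty":0,"tz":35,"roll":0},{"tx":0,"ty":0,"tz":0,"roll":0},{"tx":0,"ty":0,"tz":0,"roll":0}]'
python3 - <<'E'
from h import *
from station import optics
ims=[]
for n,x0,y0 in(("top",128,190),("scene",310,150)):
    im,d=optics.get_image(n);p=optics.camera_params(n); np.savez(f"pics/{n}1.npz",im=im,d=d,K=p["mtx"],T=p["extrinsics"])
    ims.append(cv2.resize(im[y0:y0+130,x0:x0+100,::-1],None,fx=4,fy=4,interpolation=cv2.INTER_CUBIC))
cv2.imwrite("pics/g1.png",np.hstack(ims))
E
```

```text
t: 3.02
tool_pos: [0.4326, 0.2785, 0.2496]
tool_rot: [2.221, 2.222, -0.0]
contact_force: [0.9, 0.2, -0.6]
opening: 0.0853
grip_force: 0.0
t: 3.52
tool_pos: [0.4318, 0.3341, 0.1475]
tool_rot: [-2.22, -2.221, 0.009]
contact_force: [0.0, 0.5, 0.9]
opening: 0.0854
grip_force: 0.0
```

View pics/g1.png

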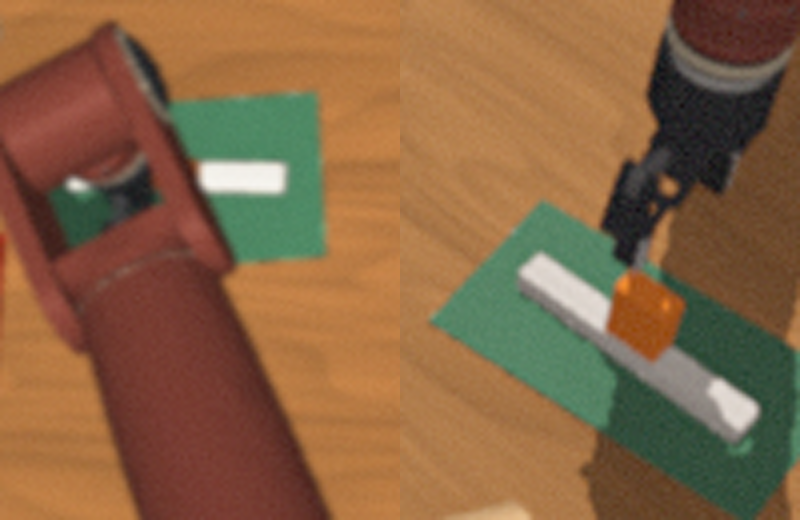

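The scene half of the picture shows the open gripper straight above the orange handle at (645,310), with nothing else nearby. I descend and grip.

```bash
python3 -m handwheel '[{"tx":2,"ty":1,"tz":30,"roll":0},{"tx":1,"ty":1,"tz":30,"roll":0},{"tx":0,"ty":0,"tz":25,"roll":0},{"tx":0,"ty":0,"tz":9.5,"roll":0},{"tx":0,"ty":0,"tz":0,"roll":0},{"tx":0,"ty":0,"tz":0,"roll":0}]'
python3 -m handwheel '[{"tx":0,"ty":0,"tz":0,"roll":0},{"tx":0,"ty":0,"tz":0,"roll":0},{"tx":0,"ty":0,"tz":0,"roll":0},{"tx":0,"ty":0,"tz":0,"roll":0},{"tx":0,"ty":0,"tz":0,"roll":0},{"tx":0,"ty":0,"tz":0,"roll":0},{"tx":0,"ty":0,"tz":0,"roll":0},{"tx":0,"ty":0,"tz":0,"roll":0},{"tx":0,"ty":0,"tz":0,"roll":0},{"tx":0,"ty":0,"tz":0,"roll":0}]' 10 80
```

```text
t: 4.12
tool_pos: [0.437, 0.3386, 0.0576]
tool_rot: [2.221, 2.22, 0.004]
contact_force: [-0.5, -0.6, 0.0]
opening: 0.0852
grip_force: 0.0
t: 4.95
tool_pos: [0.4359, 0.3383, 0.0561]
tool_rot: [2.221, 2.221, 0.001]
contact_force: [-1.6, 0.0, 5.9]
opening: 0.023
grip_force: 78.7
```

```bash
python3 -m handwheel '[{"tx":0,"ty":0,"tz":-5,"roll":0},{"tx":0,"ty":0,"tz":-15,"roll":0},{"tx":0,"ty":0,"tz":-25,"roll":0},{"tx":0,"ty":0,"tz":-30,"roll":0},{"tx":0,"ty":0,"tz":-25,"roll":0},{"tx":0,"ty":0,"tz":0,"roll":0}]'
python3 -m handwheel '[{"tx":-20,"ty":4,"tz":0,"roll":0},{"tx":-34,"ty":7,"tz":0,"roll":0},{"tx":-38,"ty":8,"tz":0,"roll":0},{"tx":-38,"ty":8,"tz":0,"roll":0},{"tx":-38,"ty":8,"tz":0,"roll":0},{"tx":-38,"ty":8,"tz":0,"roll":0},{"tx":-38,"ty":8,"tz":0,"roll":0},{"tx":-38,"ty":8,"tz":0,"roll":0},{"tx":-38,"ty":8,"tz":0,"roll":0},{"tx":-38,"ty":8,"tz":0,"roll":0},{"tx":-34,"ty":7,"tz":0,"roll":0},{"tx":-22,"ty":4,"tz":0,"roll":0}]'
python3 -m handwheel '[{"tx":0,"ty":0,"tz":0,"roll":-0.1},{"tx":0,"ty":0,"tz":0,"roll":-0.097},{"tx":0,"ty":0,"tz":0,"roll":0},{"tx":0,"ty":0,"tz":0,"roll":0}]'
python3 -c "
from station import ctrl;o=ctrl.get_obs();print(o['contact_force'],o['wrist_torque'],o['opening'],o['q'])"
```

```text
t: 5.45
tool_pos: [0.4382, 0.3396, 0.1612]
tool_rot: [2.22, 2.22, 0.015]
contact_force: [1.2, -0.1, -1.0]
opening: 0.023
grip_force: 78.7
t: 6.45
tool_pos: [0.5209, -0.0789, 0.1536]
tool_rot: [-2.223, -2.218, 0.003]
contact_force: [0.3, 0.3, -3.0]
opening: 0.0231
grip_force: 78.6
t: 6.78
tool_pos: [0.5206, -0.0758, 0.1537]
tool_rot: [-1.994, -2.425, 0.002]
contact_force: [-0.0, 0.4, -1.8]
opening: 0.0232
grip_force: 78.6
[-0.03962317  0.36390194 -1.82198072] [-0.00758201  0.00061999  0.00701196] 0.023189560851010885 [-2.85991844e-01 -1.03294974e-01  1.93111651e+00 -1.06249129e-05
  1.31650887e+00 -4.80441846e-01]
```

```bash
python3 -m handwheel '[{"tx":0,"ty":0,"tz":25,"roll":0},{"tx":0,"ty":0,"tz":25,"roll":0},{"tx":0,"ty":0,"tz":20,"roll":0},{"tx":0,"ty":0,"tz":10,"roll":0},{"tx":0,"ty":0,"tz":5,"roll":0},{"tx":0,"ty":0,"tz":0,"roll":0},{"tx":0,"ty":0,"tz":0,"roll":0}]'
python3 - <<'E'
from h import *
from station import optics,ctrl
ims=[]
for n,x0,y0 in(("top",236,148),("scene",180,120)):
    im,d=optics.get_image(n);p=optics.camera_params(n); np.savez(f"pics/{n}2.npz",im=im,d=d,K=p["mtx"],T=p["extrinsics"])
    ims.append(cv2.resize(im[y0:y0+110,x0:x0+100,::-1],None,fx=4,fy=4,interpolation=cv2.INTER_CUBIC))
cv2.imwrite("pics/g2.png",np.hstack(ims))
E
```

```text
t: 7.37
tool_pos: [0.5222, -0.076, 0.0713]
tool_rot: [1.992, 2.428, 0.001]
contact_force: [0.5, 0.4, -1.7]
opening: 0.0231
grip_force: 78.8
```

View pics/g2.png

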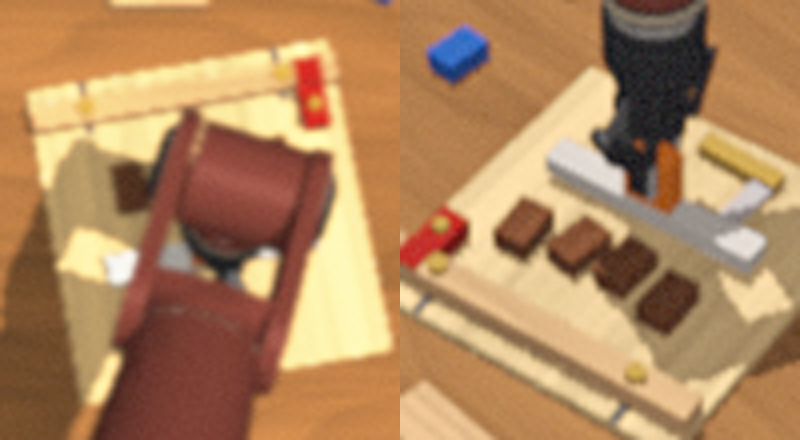

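The scene half shows the bar parallel to the row, spanning from about (550,158) to (757,250). It covers all four blanks and is clear of the square. I lower it 3 mm and push.

```bash
python3 -m handwheel '[{"tx":0,"ty":0,"tz":2,"roll":0},{"tx":0,"ty":0,"tz":1,"roll":0},{"tx":0,"ty":4,"tz":0,"roll":0},{"tx":0,"ty":4,"tz":0,"roll":0},{"tx":0,"ty":4,"tz":0,"roll":0},{"tx":0,"ty":4,"tz":0,"roll":0},{"tx":0,"ty":4,"tz":0,"roll":0},{"tx":0,"ty":3,"tz":0,"roll":0},{"tx":0,"ty":3,"tz":0,"roll":0},{"tx":0,"ty":3,"tz":0,"roll":0},{"tx":0,"ty":3,"tz":0,"roll":0},{"tx":0,"ty":3,"tz":0,"roll":0}]'
python3 -m handwheel '[{"tx":0,"ty":3,"tz":0,"roll":0},{"tx":0,"ty":3,"tz":0,"roll":0},{"tx":0,"ty":3,"tz":0,"roll":0},{"tx":0,"ty":3,"tz":0,"roll":0},{"tx":0,"ty":3,"tz":0,"roll":0},{"tx":0,"ty":3,"tz":0,"roll":0},{"tx":0,"ty":3,"tz":0,"roll":0},{"tx":0,"ty":3,"tz":0,"roll":0},{"tx":0,"ty":2,"tz":0,"roll":0},{"tx":0,"ty":2,"tz":0,"roll":0},{"tx":0,"ty":0,"tz":0,"roll":0}]'
cat > st.py <<'E'
from station import ctrl
import numpy as np
o=ctrl.get_obs();p=o['tool_pos'];f=o['contact_force'];r=o['tool_rot']
th=.195;R=np.array([[np.cos(th),-np.sin(th)],[np.sin(th),np.cos(th)]])
print("t",round(o['t'],2),"jig xy mm",np.round((p[:2]-[.5774,-.0581])@R*1000,2),"z",round(p[2],4),"F jig",np.round(f[:2]@R,2),"Fz",round(f[2],2),"M",np.round(o['wrist_torque'],3),"yaw",round(2*np.arctan2(abs(r[1]),abs(r[0]))-np.pi/2,4))
E
python3 st.py
```

```text
t: 8.47
tool_pos: [0.556, -0.0691, 0.0674]
tool_rot: [-1.992, -2.429, 0.0]
contact_force: [-1.1, -0.2, -1.5]
opening: 0.0235
grip_force: 78.8
t: 9.38
tool_pos: [0.5839, -0.0636, 0.0676]
tool_rot: [1.992, 2.429, 0.001]
contact_force: [-0.3, 0.1, -2.2]
opening: 0.023
grip_force: 78.7
t 9.38 jig xy mm [ 5.29 -6.6 ] z 0.0676 F jig [-0.27  0.16] Fz -2.25 M [-0.005  0.009  0.021] yaw 0.1971
```

```bash
python3 -m handwheel '[{"tx":0,"ty":1.5,"tz":0,"roll":0},{"tx":0,"ty":1.5,"tz":0,"roll":0},{"tx":0,"ty":1.5,"tz":0,"roll":0},{"tx":0,"ty":1.5,"tz":0,"roll":0},{"tx":0,"ty":1.5,"tz":0,"roll":0},{"tx":0,"ty":1.5,"tz":0,"roll":0}]' >/dev/null; python3 st.py
for i in 1; do python3 -m handwheel '[{"tx":0,"ty":1,"tz":0,"roll":0},{"tx":0,"ty":1,"tz":0,"roll":0},{"tx":0,"ty":0,"tz":0,"roll":0}]' >/dev/null; python3 st.py; done
```

```text
t 9.88 jig xy mm [13.9  -6.62] z 0.0676 F jig [-1.74  1.04] Fz -1.59 M [-0.101  0.282 -0.086] yaw 0.197
t 10.13 jig xy mm [16.1  -6.56] z 0.0675 F jig [-1.59  0.31] Fz -2.37 M [-0.002  0.098 -0.019] yaw 0.197
```

```bash
python3 -m handwheel '[{"tx":0,"ty":1,"tz":0,"roll":0},{"tx":0,"ty":0,"tz":0,"roll":0}]' >/dev/null; python3 st.py
python3 -m handwheel '[{"tx":0,"ty":1,"tz":0,"roll":0},{"tx":0,"ty":0,"tz":0,"roll":0}]' >/dev/null; python3 st.py
python3 -m handwheel '[{"tx":0,"ty":0.5,"tz":0,"roll":0},{"tx":0,"ty":0,"tz":0,"roll":0}]' >/dev/null; python3 st.py
```

```text
t 10.3 jig xy mm [16.96 -6.57] z 0.0675 F jig [-0.79 -0.08] Fz -1.99 M [-0.046  0.163 -0.02 ] yaw 0.1969
t 10.47 jig xy mm [17.96 -6.54] z 0.0674 F jig [-0.74 -0.18] Fz -2.48 M [-0.059  0.101 -0.045] yaw 0.1969
t 10.63 jig xy mm [18.38 -6.5 ] z 0.0675 F jig [-0.52 -0.95] Fz -1.76 M [-0.042  0.174 -0.021] yaw 0.1971
```

```bash
cat >> st.py <<'E'
import sys; sys.exit(1 if np.hypot(*f[:2])>4 else 0)
E
python3 -m handwheel '[{"tx":0,"ty":0.5,"tz":0,"roll":0},{"tx":0,"ty":0.3,"tz":0,"roll":0}]' >/dev/null && python3 st.py &&
python3 -m handwheel '[{"tx":0,"ty":0.5,"tz":0,"roll":0},{"tx":0,"ty":0.3,"tz":0,"roll":0}]' >/dev/null && python3 st.py &&
python3 -m handwheel '[{"tx":0,"ty":0.5,"tz":0,"roll":0},{"tx":0,"ty":0.3,"tz":0,"roll":0}]' >/dev/null && python3 st.py &&
python3 -m handwheel '[{"tx":0,"ty":0.5,"tz":0,"roll":0},{"tx":0,"ty":0.3,"tz":0,"roll":0}]' >/dev/null && python3 st.py &&
python3 -m handwheel '[{"tx":0,"ty":0.5,"tz":0,"roll":0},{"tx":0,"ty":0.3,"tz":0,"roll":0}]' >/dev/null && python3 st.py &&
python3 -m handwheel '[{"tx":0,"ty":0.5,"tz":0,"roll":0},{"tx":0,"ty":0.3,"tz":0,"roll":0}]' >/dev/null && python3 st.py
```

```text
t 10.8 jig xy mm [19.12 -6.54] z 0.0675 F jig [ 0.48 -0.92] Fz -2.04 M [-0.006  0.199 -0.056] yaw 0.1969
t 10.97 jig xy mm [19.95 -6.55] z 0.0675 F jig [-0.84 -0.12] Fz -1.91 M [-0.021  0.195  0.005] yaw 0.1969
t 11.13 jig xy mm [20.79 -6.53] z 0.0675 F jig [-0.79  0.53] Fz -2.91 M [-0.047  0.168 -0.012] yaw 0.197
t 11.3 jig xy mm [21.56 -6.5 ] z 0.0675 F jig [-1.09 -0.46] Fz -0.83 M [-0.03   0.211 -0.003] yaw 0.197
t 11.47 jig xy mm [22.01 -6.47] z 0.0675 F jig [-2.81  0.16] Fz -1.18 M [-0.172  0.542 -0.083] yaw 0.1969
t 11.63 jig xy mm [22.18 -6.44] z 0.0674 F jig [-6.72  0.8 ] Fz 1.51 M [-0.195  1.098 -0.149] yaw 0.1969
```

```bash
python3 -m handwheel '[{"tx":0,"ty":0,"tz":0,"roll":0.003},{"tx":0,"ty":0,"tz":0,"roll":0}]' >/dev/null; python3 st.py
python3 -m handwheel '[{"tx":0,"ty":0,"tz":0,"roll":0},{"tx":0,"ty":0,"tz":0,"roll":0}]' >/dev/null; python3 st.py
```

```text
t 11.8 jig xy mm [22.15 -6.49] z 0.0673 F jig [-5.41  0.56] Fz 0.34 M [-0.135  0.973  0.087] yaw 0.1945
t 11.97 jig xy mm [22.16 -6.48] z 0.0673 F jig [-5.22  0.24] Fz 0.48 M [-0.135  0.97   0.096] yaw 0.1944
```

```bash
python3 -m handwheel '[{"tx":0,"ty":0.4,"tz":0,"roll":-0.0015},{"tx":0,"ty":0,"tz":0,"roll":0}]' >/dev/null; python3 st.py
python3 -m handwheel '[{"tx":0,"ty":0.3,"tz":0,"roll":0},{"tx":0,"ty":0,"tz":0,"roll":0}]' >/dev/null; python3 st.py
```

```text
t 12.13 jig xy mm [22.22 -6.47] z 0.0673 F jig [-6.45  0.41] Fz 1.87 M [-0.161  1.271 -0.08 ] yaw 0.1957
t 12.3 jig xy mm [22.25 -6.48] z 0.0673 F jig [-8.12  0.45] Fz 2.36 M [-0.256  1.349 -0.107] yaw 0.1957
```

```bash
python3 -m handwheel '[{"tx":0,"ty":0.4,"tz":0,"roll":0.0006},{"tx":0,"ty":0,"tz":0,"roll":0}]' >/dev/null; python3 st.py
python3 -m handwheel '[{"tx":0,"ty":0,"tz":0,"roll":0},{"tx":0,"ty":0,"tz":0,"roll":0},{"tx":0,"ty":0,"tz":0,"roll":0}]' >/dev/null; python3 st.py
python3 -m handwheel '[{"tx":0,"ty":0,"tz":0,"roll":0},{"tx":0,"ty":0,"tz":0,"roll":0},{"tx":0,"ty":0,"tz":0,"roll":0}]' >/dev/null; python3 st.py
```

```text
t 12.47 jig xy mm [22.3  -6.44] z 0.0674 F jig [-10.19   0.11] Fz 3.24 M [-0.315  1.637  0.022] yaw 0.1954
t 12.72 jig xy mm [22.29 -6.46] z 0.0674 F jig [-9.25  0.84] Fz 4.03 M [-0.288  1.577 -0.002] yaw 0.1954
t 12.97 jig xy mm [22.28 -6.47] z 0.0673 F jig [-8.11  1.63] Fz 3.66 M [-0.3    1.606 -0.014] yaw 0.1953
```

```bash
python3 -m handwheel '[{"tx":0,"ty":0.25,"tz":0,"roll":0},{"tx":0,"ty":0,"tz":0,"roll":0},{"tx":0,"ty":0,"tz":0,"roll":0}]' >/dev/null; python3 st.py
python3 -m handwheel '[{"tx":0,"ty":0,"tz":0,"roll":0},{"tx":0,"ty":0,"tz":0,"roll":0},{"tx":0,"ty":0,"tz":0,"roll":0}]' >/dev/null; python3 st.py
python3 -m handwheel '[{"tx":0,"ty":0,"tz":0,"roll":0},{"tx":0,"ty":0,"tz":0,"roll":0},{"tx":0,"ty":0,"tz":0,"roll":0}]' >/dev/null; python3 st.py
```

```text
t 13.22 jig xy mm [22.35 -6.46] z 0.0674 F jig [-9.71  0.78] Fz 4.54 M [-0.293  1.731 -0.041] yaw 0.1954
t 13.47 jig xy mm [22.33 -6.44] z 0.0674 F jig [-9.89  0.48] Fz 3.84 M [-0.352  1.807 -0.047] yaw 0.1954
t 13.72 jig xy mm [22.34 -6.43] z 0.0674 F jig [-8.86  1.12] Fz 3.56 M [-0.318  1.792  0.021] yaw 0.1954
```

```bash
python3 -m handwheel '[{"tx":0,"ty":-1,"tz":0,"roll":0},{"tx":0,"ty":-2,"tz":0,"roll":0},{"tx":0,"ty":-6,"tz":0,"roll":0},{"tx":0,"ty":-12,"tz":0,"roll":0},{"tx":0,"ty":-8,"tz":-10,"roll":0},{"tx":0,"ty":0,"tz":-25,"roll":0},{"tx":0,"ty":0,"tz":-30,"roll":0},{"tx":0,"ty":0,"tz":-10,"roll":0}]' >/dev/null; python3 st.py
python3 -m handwheel '[{"tx":15,"ty":4,"tz":0,"roll":0},{"tx":30,"ty":14,"tz":0,"roll":0},{"tx":32,"ty":15,"tz":0,"roll":0},{"tx":32,"ty":15,"tz":0,"roll":0},{"tx":32,"ty":15,"tz":0,"roll":0},{"tx":30,"ty":14,"tz":0,"roll":0},{"tx":15,"ty":0,"tz":0,"roll":0},{"tx":0,"ty":0,"tz":0,"roll":0},{"tx":0,"ty":0,"tz":0,"roll":0}]' >/dev/null; python3 st.py
python3 - <<'E'
from h import *
from station import optics
ims=[]
for n,x0,y0 in(("top",236,148),("scene",160,130)):
    im,d=optics.get_image(n);p=optics.camera_params(n); np.savez(f"pics/{n}3.npz",im=im,d=d,K=p["mtx"],T=p["extrinsics"])
    ims.append(cv2.resize(im[y0:y0+110,x0:x0+100,::-1],None,fx=4,fy=4,interpolation=cv2.INTER_CUBIC))
cv2.imwrite("pics/g3.png",np.hstack(ims))
E
```

```text
t 14.38 jig xy mm [-2.28 -7.58] z 0.1474 F jig [ 1.54 -0.58] Fz -1.42 M [-0.028 -0.087 -0.014] yaw 0.1949
t 15.13 jig xy mm [ 72.14 179.91] z 0.1419 F jig [0.21 0.34] Fz -2.83 M [-0.005  0.026  0.028] yaw 0.1966
```

View pics/g3.png

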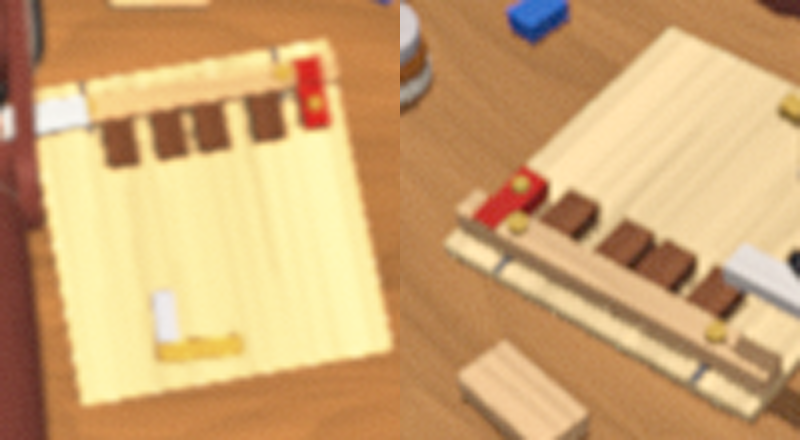

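All four blanks stand flush against the fence, at top crop (121,143), (169,135), (212,127) and (267,117). There are still gaps sideways. Blank d's outer edge is at about (102-108, 122-168).

```bash
python3 - <<'E'
from h import *
t=load("pics/top3.npz");th=.195;R=np.array([[np.cos(th),-np.sin(th)],[np.sin(th),np.cos(th)]])
u=lambda p:np.array(p,float)/4-.4+np.array([236,148])
print(np.round((ray(t,u([(102,122),(108,168),(153,114),(158,160),(195,107),(202,152),(250,98),(256,142)]),.032)[:,:2]-[.5774,-.0581])@R*1000,1).tolist())
print("stop",np.round((ray(t,u([(297,60),(303,128)]),.034)[:,:2]-[.5774,-.0581])@R*1000,1).tolist())
E
python3 -m handwheel '[{"tx":6,"ty":-7,"tz":0,"roll":0},{"tx":6,"ty":-8,"tz":0,"roll":0},{"tx":0,"ty":0,"tz":20,"roll":0},{"tx":0,"ty":0,"tz":20,"roll":0},{"tx":0,"ty":0,"tz":20,"roll":0},{"tx":0,"ty":0,"tz":10,"roll":0.001},{"tx":0,"ty":0,"tz":4,"roll":0},{"tx":0,"ty":0,"tz":0,"roll":0}]' >/dev/null; python3 st.py
```

```text
[[75.2, 67.5], [32.6, 69.7], [74.4, 20.9], [31.9, 24.3], [74.1, -17.6], [32.2, -16.0], [73.6, -68.1], [32.7, -65.5]]
stop [[100.4, -116.5], [37.5, -109.3]]
t 15.9 jig xy mm [ 56.36 191.37] z 0.0675 F jig [-0.24 -0.12] Fz -2.02 M [ 0.003  0.035 -0.051] yaw 0.1934
```

```bash
python3 -m handwheel '[{"tx":-3,"ty":0.2,"tz":0,"roll":-0.002},{"tx":-3,"ty":0.2,"tz":0,"roll":0},{"tx":-3,"ty":0,"tz":0,"roll":0},{"tx":-3,"ty":0,"tz":0,"roll":0},{"tx":-3,"ty":0,"tz":0,"roll":0},{"tx":-3,"ty":0,"tz":0,"roll":0},{"tx":-3,"ty":0,"tz":0,"roll":0},{"tx":-3,"ty":0,"tz":0,"roll":0},{"tx":-2,"ty":0,"tz":0,"roll":0},{"tx":-2,"ty":0,"tz":0,"roll":0},{"tx":-2,"ty":0,"tz":0,"roll":0},{"tx":-2,"ty":0,"tz":0,"roll":0}]' >/dev/null; python3 st.py
python3 -m handwheel '[{"tx":-2,"ty":0,"tz":0,"roll":0},{"tx":-2,"ty":0,"tz":0,"roll":0},{"tx":-2,"ty":0,"tz":0,"roll":0},{"tx":-2,"ty":0,"tz":0,"roll":0},{"tx":-2,"ty":0,"tz":0,"roll":0},{"tx":-2,"ty":0,"tz":0,"roll":0},{"tx":-2,"ty":0,"tz":0,"roll":0},{"tx":-2,"ty":0,"tz":0,"roll":0},{"tx":-2,"ty":0,"tz":0,"roll":0},{"tx":-2,"ty":0,"tz":0,"roll":0},{"tx":-2,"ty":0,"tz":0,"roll":0},{"tx":-2,"ty":0,"tz":0,"roll":0}]' >/dev/null; python3 st.py
```

```text
t 16.9 jig xy mm [ 57.84 159.39] z 0.0685 F jig [-0.4  -0.56] Fz -1.81 M [ 0.082 -0.005  0.003] yaw 0.1959
t 17.9 jig xy mm [ 57.91 135.31] z 0.0685 F jig [0.32 1.11] Fz -2.26 M [ 0.14   0.094 -0.044] yaw 0.1959
```

```bash
python3 -m handwheel '[{"tx":-2,"ty":0,"tz":0.5,"roll":0},{"tx":-2,"ty":0,"tz":0.5,"roll":0},{"tx":-2,"ty":0,"tz":0,"roll":0},{"tx":-2,"ty":0,"tz":0,"roll":0},{"tx":-2,"ty":0,"tz":0,"roll":0},{"tx":-2,"ty":0,"tz":0,"roll":0},{"tx":-2,"ty":0,"tz":0,"roll":0},{"tx":-2,"ty":0,"tz":0,"roll":0},{"tx":-1,"ty":0,"tz":0,"roll":0},{"tx":-1,"ty":0,"tz":0,"roll":0}]' >/dev/null; python3 st.py
python3 -m handwheel '[{"tx":-1,"ty":0,"tz":0,"roll":0},{"tx":-1,"ty":0,"tz":0,"roll":0},{"tx":-1,"ty":0,"tz":0,"roll":0},{"tx":0,"ty":0,"tz":0,"roll":0}]' >/dev/null; python3 st.py
python3 - <<'E'
from h import *
from station import optics
ims=[]
for n,x0,y0 in(("top",236,148),("scene",160,130)):
    im,d=optics.get_image(n);p=optics.camera_params(n); np.savez(f"pics/{n}4.npz",im=im,d=d,K=p["mtx"],T=p["extrinsics"])
    ims.append(cv2.resize(im[y0:y0+110,x0:x0+100,::-1],None,fx=4,fy=4,interpolation=cv2.INTER_CUBIC))
cv2.imwrite("pics/g4.png",np.hstack(ims))
E
```

```text
t 18.73 jig xy mm [ 57.96 117.39] z 0.0676 F jig [0.13 1.72] Fz -2.52 M [0.245 0.012 0.046] yaw 0.1958
t 19.07 jig xy mm [ 57.98 114.27] z 0.0675 F jig [ 0.03 -0.14] Fz -1.41 M [0.168 0.006 0.018] yaw 0.1959
```

View pics/g4.png

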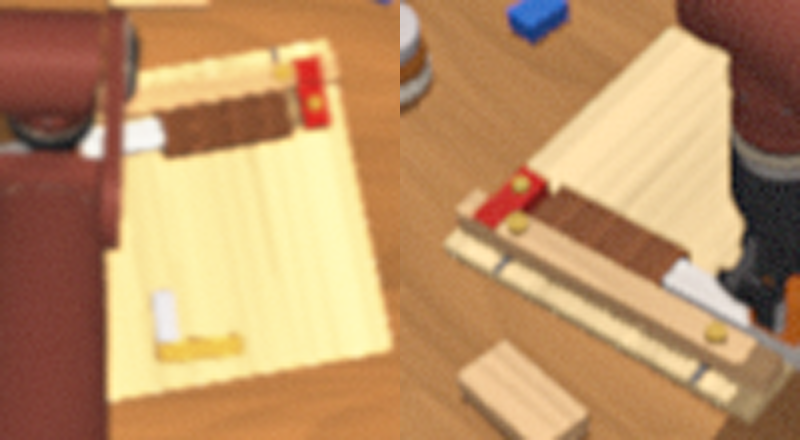

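The row has closed up at top crop x 163-293, still against the fence. A gap of a few mm remains to the red stop at x≈298. I continue in small guarded steps.

```bash

python3 -m handwheel '[{"tx":-0.7,"ty":0,"tz":0,"roll":0},{"tx":-0.7,"ty":0,"tz":0,"roll":0},{"tx":-0.7,"ty":0,"tz":0,"roll":0}]' >/dev/null && python3 st.py &&
python3 -m handwheel '[{"tx":-0.5,"ty":0,"tz":0,"roll":0},{"tx":-0.4,"ty":0,"tz":0,"roll":0}]' >/dev/null && python3 st.py &&
python3 -m handwheel '[{"tx":-0.5,"ty":0,"tz":0,"roll":0},{"tx":-0.4,"ty":0,"tz":0,"roll":0}]' >/dev/null && python3 st.py &&
python3 -m handwheel '[{"tx":-0.5,"ty":0,"tz":0,"roll":0},{"tx":-0.4,"ty":0,"tz":0,"roll":0}]' >/dev/null && python3 st.py &&
python3 -m handwheel '[{"tx":-0.5,"ty":0,"tz":0,"roll":0},{"tx":-0.4,"ty":0,"tz":0,"roll":0}]' >/dev/null && python3 st.py &&
python3 -m handwheel '[{"tx":-0.5,"ty":0,"tz":0,"roll":0},{"tx":-0.4,"ty":0,"tz":0,"roll":0}]' >/dev/null && python3 st.py &&
python3 -m handwheel '[{"tx":-0.5,"ty":0,"tz":0,"roll":0},{"tx":-0.4,"ty":0,"tz":0,"roll":0}]' >/dev/null && python3 st.py
```

```text
t 19.42 jig xy mm [ 57.95 112.41] z 0.0675 F jig [0.21 1.19] Fz -1.47 M [0.247 0.033 0.001] yaw 0.1959
t 19.58 jig xy mm [ 57.93 111.44] z 0.0675 F jig [-0.43  1.6 ] Fz -1.02 M [ 0.249  0.094 -0.054] yaw 0.1959
t 19.75 jig xy mm [ 57.93 110.53] z 0.0675 F jig [-0.03  0.93] Fz -1.38 M [ 0.267  0.026 -0.005] yaw 0.1959
t 19.92 jig xy mm [ 57.93 109.63] z 0.0675 F jig [0.29 1.86] Fz -1.64 M [0.254 0.077 0.022] yaw 0.196
t 20.08 jig xy mm [ 57.93 108.7 ] z 0.0675 F jig [1.03 1.62] Fz -1.89 M [ 0.263  0.035 -0.021] yaw 0.1959
t 20.25 jig xy mm [ 57.94 107.81] z 0.0675 F jig [-0.35  1.27] Fz -1.27 M [0.231 0.001 0.001] yaw 0.1959
t 20.42 jig xy mm [ 57.92 106.92] z 0.0675 F jig [0.12 1.32] Fz -1.52 M [0.168 0.051 0.016] yaw 0.1959
```

```bash

python3 -m handwheel '[{"tx":-0.5,"ty":0,"tz":0,"roll":0},{"tx":-0.3,"ty":0,"tz":0,"roll":0}]' >/dev/null && python3 st.py &&
python3 -m handwheel '[{"tx":-0.5,"ty":0,"tz":0,"roll":0},{"tx":-0.3,"ty":0,"tz":0,"roll":0}]' >/dev/null && python3 st.py &&
python3 -m handwheel '[{"tx":-0.5,"ty":0,"tz":0,"roll":0},{"tx":-0.3,"ty":0,"tz":0,"roll":0}]' >/dev/null && python3 st.py &&
python3 -m handwheel '[{"tx":-0.5,"ty":0,"tz":0,"roll":0},{"tx":-0.3,"ty":0,"tz":0,"roll":0}]' >/dev/null && python3 st.py &&
python3 -m handwheel '[{"tx":-0.5,"ty":0,"tz":0,"roll":0},{"tx":-0.3,"ty":0,"tz":0,"roll":0}]' >/dev/null && python3 st.py &&
python3 -m handwheel '[{"tx":-0.5,"ty":0,"tz":0,"roll":0},{"tx":-0.3,"ty":0,"tz":0,"roll":0}]' >/dev/null && python3 st.py &&
python3 -m handwheel '[{"tx":-0.5,"ty":0,"tz":0,"roll":0},{"tx":-0.3,"ty":0,"tz":0,"roll":0}]' >/dev/null && python3 st.py &&
python3 -m handwheel '[{"tx":-0.5,"ty":0,"tz":0,"roll":0},{"tx":-0.3,"ty":0,"tz":0,"roll":0}]' >/dev/null && python3 st.py
```

```text
t 20.58 jig xy mm [ 57.95 106.08] z 0.0675 F jig [0.42 1.8 ] Fz -0.7 M [ 0.206  0.051 -0.013] yaw 0.1959
t 20.75 jig xy mm [ 57.94 105.3 ] z 0.0675 F jig [-0.32  2.09] Fz -1.05 M [ 0.239  0.008 -0.011] yaw 0.1959
t 20.92 jig xy mm [ 57.94 105.07] z 0.0676 F jig [-0.23  3.29] Fz 0.78 M [ 0.758  0.179 -0.032] yaw 0.1957
t 21.08 jig xy mm [ 57.99 105.  ] z 0.0678 F jig [-1.56  7.65] Fz 1.5 M [ 1.068  0.311 -0.038] yaw 0.1956
```

```bash

python3 -m handwheel '[{"tx":-0.4,"ty":0,"tz":0,"roll":0},{"tx":0,"ty":0,"tz":0,"roll":0}]' >/dev/null; python3 st.py
python3 -m handwheel '[{"tx":0,"ty":0,"tz":0,"roll":0},{"tx":0,"ty":0,"tz":0,"roll":0}]' >/dev/null; python3 st.py
```

```text
t 21.25 jig xy mm [ 57.98 104.95] z 0.0678 F jig [-1.57  7.67] Fz 0.62 M [ 1.192  0.324 -0.039] yaw 0.1957
t 21.42 jig xy mm [ 57.96 104.97] z 0.0678 F jig [-1.63  7.34] Fz 1.27 M [ 1.147  0.356 -0.05 ] yaw 0.1958
```

```bash

python3 -m handwheel '[{"tx":-0.5,"ty":0,"tz":0,"roll":0},{"tx":0,"ty":0,"tz":0,"roll":0},{"tx":0,"ty":0,"tz":0,"roll":0}]' >/dev/null; python3 st.py
python3 -m handwheel '[{"tx":0,"ty":0,"tz":0,"roll":0},{"tx":0,"ty":0,"tz":0,"roll":0},{"tx":0,"ty":0,"tz":0,"roll":0}]' >/dev/null; python3 st.py
python3 -m handwheel '[{"tx":0,"ty":0,"tz":0,"roll":0},{"tx":0,"ty":0,"tz":0,"roll":0}]' >/dev/null; python3 st.py
```

```text
t 21.67 jig xy mm [ 57.99 104.91] z 0.0679 F jig [-1.42 10.36] Fz 2.45 M [ 1.318  0.419 -0.091] yaw 0.1958
t 21.92 jig xy mm [ 58.  104.9] z 0.0679 F jig [-0.77  9.74] Fz 1.98 M [ 1.366  0.413 -0.094] yaw 0.1958
t 22.08 jig xy mm [ 57.97 104.91] z 0.0679 F jig [-0.13  9.58] Fz 1.77 M [ 1.335  0.446 -0.027] yaw 0.1958
```

```bash

python3 -m handwheel '[{"tx":-0.1,"ty":0,"tz":0,"roll":0},{"tx":0,"ty":0,"tz":0,"roll":0},{"tx":0,"ty":0,"tz":0,"roll":0},{"tx":0,"ty":0,"tz":0,"roll":0}]' >/dev/null; python3 st.py
python3 -m handwheel '[{"tx":1,"ty":0,"tz":0,"roll":0},{"tx":2,"ty":0,"tz":0,"roll":0},{"tx":5,"ty":0,"tz":0,"roll":0},{"tx":10,"ty":0,"tz":0,"roll":0},{"tx":15,"ty":0,"tz":0,"roll":0},{"tx":15,"ty":0,"tz":-15,"roll":0},{"tx":10,"ty":0,"tz":-30,"roll":0},{"tx":10,"ty":0,"tz":-30,"roll":0},{"tx":20,"ty":0,"tz":-10,"roll":0},{"tx":20,"ty":0,"tz":0,"roll":0},{"tx":0,"ty":0,"tz":0,"roll":0}]' >/dev/null; python3 st.py
python3 - <<'E'
from h import *
from station import optics
ims=[]
for n,x0,y0 in(("top",252,152),("scene",165,160)):
    im,d=optics.get_image(n);p=optics.camera_params(n); np.savez(f"pics/{n}5.npz",im=im,d=d,K=p["mtx"],T=p["extrinsics"])
    ims.append(cv2.resize(im[y0:y0+70,x0:x0+80,::-1],None,fx=5,fy=5,interpolation=cv2.INTER_CUBIC))
cv2.imwrite("pics/g5.png",np.hstack(ims))
E
```

```text
t 22.42 jig xy mm [ 58.01 104.89] z 0.0679 F jig [-1.6  8.5] Fz 2.34 M [ 1.403  0.39  -0.08 ] yaw 0.1958
t 23.33 jig xy mm [ 58.37 214.71] z 0.1543 F jig [ 0.19 -0.02] Fz -2.43 M [ 0.032  0.017 -0.014] yaw 0.1993
```

View pics/g5.png

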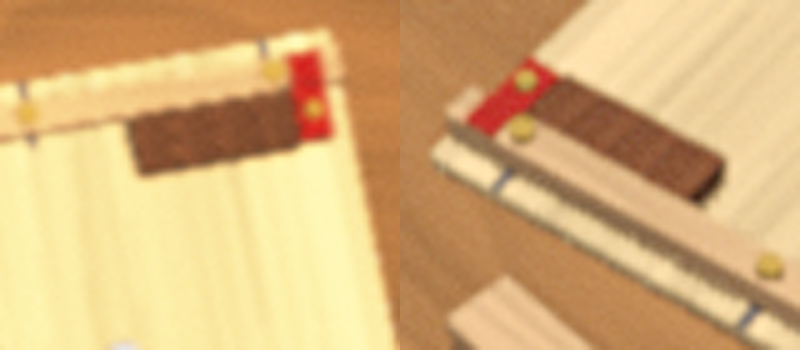

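The row is tight against both fence and stop with no gaps: top crop (130-300, 90-175), scene crop (540-722, 80-200). Now I carry the bar back to the mat.

```bash

python3 -m handwheel '[{"tx":0,"ty":0,"tz":0,"roll":0.1},{"tx":0,"ty":0,"tz":0,"roll":0.007},{"tx":15,"ty":-12,"tz":0,"roll":0},{"tx":26,"ty":-20,"tz":0,"roll":0},{"tx":28,"ty":-21,"tz":0,"roll":0},{"tx":28,"ty":-21,"tz":0,"roll":0},{"tx":28,"ty":-21,"tz":0,"roll":0},{"tx":26,"ty":-21,"tz":0,"roll":0},{"tx":25,"ty":-19,"tz":0,"roll":0},{"tx":15,"ty":-12,"tz":0,"roll":0},{"tx":0,"ty":0,"tz":0,"roll":0},{"tx":0,"ty":0,"tz":0,"roll":0}]'; python3 st.py
```

```text
t: 24.43
tool_pos: [0.4294, 0.3371, 0.152]
tool_rot: [2.117, 2.321, -0.001]
contact_force: [-0.1, -0.6, -1.6]
opening: 0.0232
grip_force: 79.0
t 24.43 jig xy mm [-68.63 416.43] z 0.152 F jig [-0.22 -0.55] Fz -1.61 M [-0.014 -0.075  0.013] yaw 0.0919
```

```bash

python3 -m handwheel '[{"tx":2,"ty":0,"tz":25,"roll":0},{"tx":1,"ty":0,"tz":25,"roll":0},{"tx":0,"ty":0,"tz":20,"roll":0},{"tx":0,"ty":0,"tz":12,"roll":0},{"tx":0,"ty":0,"tz":6,"roll":0},{"tx":0,"ty":0,"tz":2,"roll":0},{"tx":0,"ty":0,"tz":0,"roll":0}]'; python3 st.py
```

```text
t: 25.02
tool_pos: [0.4304, 0.3398, 0.0628]
tool_rot: [2.121, 2.317, 0.0]
contact_force: [0.4, 0.4, -1.9]
opening: 0.0228
grip_force: 79.4
t 25.02 jig xy mm [-67.15 418.84] z 0.0628 F jig [0.48 0.36] Fz -1.89 M [-0.013 -0.016  0.031] yaw 0.0884
```

```bash

python3 -m handwheel '[{"tx":0.5,"ty":-1.5,"tz":2,"roll":0},{"tx":0,"ty":0,"tz":2,"roll":0},{"tx":0,"ty":0,"tz":0,"roll":0}]' >/dev/null; python3 st.py
python3 -m handwheel '[{"tx":0,"ty":0,"tz":1,"roll":0},{"tx":0,"ty":0,"tz":0,"roll":0}]' >/dev/null; python3 st.py
python3 -m handwheel '[{"tx":0,"ty":0,"tz":0.7,"roll":0},{"tx":0,"ty":0,"tz":0,"roll":0}]' >/dev/null; python3 st.py
python3 -m handwheel '[{"tx":0,"ty":0,"tz":0.5,"roll":0},{"tx":0,"ty":0,"tz":0,"roll":0}]' >/dev/null; python3 st.py
```

```text
t 25.27 jig xy mm [-68.83 420.06] z 0.0592 F jig [-0.1   0.35] Fz -2.79 M [0.015 0.028 0.001] yaw 0.0891
t 25.43 jig xy mm [-69.11 420.  ] z 0.0578 F jig [ 0.57 -0.07] Fz -2.38 M [ 0.001 -0.004 -0.021] yaw 0.0892
t 25.6 jig xy mm [-69.26 419.92] z 0.0568 F jig [-0.46  0.37] Fz -2.25 M [ 0.013  0.044 -0.039] yaw 0.089
t 25.77 jig xy mm [-69.3 419.9] z 0.0562 F jig [-0.06 -0.24] Fz -1.96 M [-0.005 -0.004 -0.023] yaw 0.089
```

```bash

python3 -m handwheel '[{"tx":0,"ty":0,"tz":0.5,"roll":0},{"tx":0,"ty":0,"tz":0,"roll":0}]' >/dev/null; python3 st.py
python3 -m handwheel '[{"tx":0,"ty":0,"tz":0.4,"roll":0},{"tx":0,"ty":0,"tz":0,"roll":0}]' >/dev/null; python3 st.py
```

```text
t 25.93 jig xy mm [-69.18 419.9 ] z 0.0562 F jig [-2.41 -0.56] Fz 0.66 M [-0.054  0.262  0.029] yaw 0.0889
t 26.1 jig xy mm [-69.17 419.93] z 0.0561 F jig [-3.22 -2.25] Fz 6.06 M [-0.373  0.582  0.016] yaw 0.089
```

```bash

python3 -m handwheel '[{"tx":0,"ty":0,"tz":-0.3,"roll":0},{"tx":0,"ty":0,"tz":0,"roll":0},{"tx":0,"ty":0,"tz":0,"roll":0},{"tx":0,"ty":0,"tz":0,"roll":0},{"tx":0,"ty":0,"tz":0,"roll":0},{"tx":0,"ty":0,"tz":0,"roll":0},{"tx":0,"ty":0,"tz":0,"roll":0}]' 70
python3 -m handwheel '[{"tx":0,"ty":0,"tz":-5,"roll":0},{"tx":0,"ty":0,"tz":-15,"roll":0},{"tx":0,"ty":0,"tz":-35,"roll":0},{"tx":0,"ty":0,"tz":-40,"roll":0},{"tx":0,"ty":0,"tz":-40,"roll":0},{"tx":0,"ty":0,"tz":-30,"roll":0}]'
python3 -m handwheel '[{"tx":-30,"ty":0,"tz":0,"roll":0},{"tx":-40,"ty":0,"tz":0,"roll":0},{"tx":-40,"ty":0,"tz":0,"roll":0},{"tx":-40,"ty":0,"tz":0,"roll":0},{"tx":-40,"ty":0,"tz":0,"roll":0},{"tx":-40,"ty":0,"tz":0,"roll":0},{"tx":-40,"ty":0,"tz":0,"roll":0},{"tx":-40,"ty":0,"tz":0,"roll":0},{"tx":-20,"ty":0,"tz":0,"roll":0},{"tx":0,"ty":0,"tz":0,"roll":0}]'
python3 - <<'E'
from h import *
from station import optics
for n,roi in(("top",(130,205,215,265)),("scene",(310,190,430,290))):
    im,d=optics.get_image(n);p=optics.camera_params(n);v=dict(im=im,d=d,K=p["mtx"],T=p["extrinsics"]);np.savez(f"pics/{n}6.npz",**v)
    hsv=cv2.cvtColor(im,cv2.COLOR_RGB2HSV);h,S,V=[hsv[...,i].astype(int) for i in range(3)]
    M=np.zeros(h.shape,bool);x0,y0,x1,y1=roi;M[y0:y1,x0:x1]=1
    big=lambda m:(lambda r:r[1]==1+np.argmax(r[2][1:,4]))(cv2.connectedComponentsWithStats((m&M).astype(np.uint8)))
    g=big((h>55)&(h<100)&(S>70)); hull=cv2.convexHull(np.argwhere(g)[:,::-1].astype(np.int32)); P=ray(v,cv2.approxPolyDP(hull,6,True)[:,0],.003)
    w=(S<60)&(V>110)&M; pts=np.argwhere(w)[:,::-1].astype(np.float32); 
    B=ray(v,cv2.boxPoints(cv2.minAreaRect(pts)),.021)
    print(n,"mat ctr",np.round(P.mean(0)[:2],4),len(P),"bar ctr",np.round(B.mean(0)[:2],4),"corners",np.round(B[:,:2],3).tolist())
E
```

```text
t: 26.68
tool_pos: [0.4281, 0.3404, 0.0557]
tool_rot: [2.121, 2.318, 0.0]
contact_force: [0.8, -0.9, 0.3]
opening: 0.0696
grip_force: 0.0
t: 27.18
tool_pos: [0.4288, 0.3408, 0.225]
tool_rot: [2.12, 2.317, 0.006]
contact_force: [0.6, 1.0, 0.9]
opening: 0.07
grip_force: 0.0
t: 28.02
tool_pos: [0.4576, 0.0083, 0.2213]
tool_rot: [2.126, 2.311, -0.001]
contact_force: [-0.2, 0.3, -0.2]
opening: 0.07
grip_force: 0.0
top mat ctr [0.4278 0.3379] 4 bar ctr [0.431  0.3555] corners [[0.412, 0.474], [0.486, 0.466], [0.449, 0.236], [0.376, 0.246]]
scene mat ctr [0.429  0.3409] 4 bar ctr [0.4414 0.3584] corners [[0.525, 0.227], [0.359, 0.192], [0.366, 0.5], [0.516, 0.514]]
```

```bash
python3 - <<'E'
from h import *
for n,roi in(("top",(140,216,205,256)),("scene",(325,205,418,275))):
    v=load(f"pics/{n}6.npz");hsv=cv2.cvtColor(v["im"],cv2.COLOR_RGB2HSV)
    x0,y0,x1,y1=roi;m=np.zeros(hsv.shape[:2],np.uint8);m[y0:y1,x0:x1]=((hsv[...,1]<60)&(hsv[...,2]>140))[y0:y1,x0:x1]
    N,L,st,c=cv2.connectedComponentsWithStats(m)
    k=[i for i in range(1,N) if st[i,4]>60]; pts=np.argwhere(np.isin(L,k))[:,::-1].astype(np.float32)
    print(n,st[1:,4].tolist(),"bar ctr",np.round(ray(v,cv2.minAreaRect(pts)[0],.021)[0],4),[np.round(ray(v,c[i],.021)[0][:2],3).tolist() for i in k])
a,b=load("pics/top5.npz")["im"].astype(int),load("pics/top6.npz")["im"].astype(int)
print("row change",np.abs(a-b)[160:195,275:325].mean())
E
```

```text
top [209, 173] bar ctr [0.4276 0.3374 0.021 ] [[0.433, 0.279], [0.421, 0.401]]
scene [527, 1, 1] bar ctr [0.4297 0.3414 0.021 ] [[0.429, 0.343]]
row change 2.784
```

The bar's centre is within about 1 mm of the mat's centre in both views, and the row has not changed. I'm handing in the job.

```bash
python3 -c "
from station import ctrl;print(ctrl.finish_job())"
```

```text
the job is handed in; nothing more can be done
None
```

The job is handed in after about 28 s: the four blanks are tight against the fence and the red stop (each pressed at about 10 N for over half a second), and the bar is back on the middle of the mat, released.

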